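# Snap the wooden screwdriver into the sloping tool clip

### The arm

A 6-joint arm with a two-finger parallel gripper is mounted at the origin on a cart in front of the work surface, level with it; the furniture and walls round the work are solid. World frame = base frame: x ahead of the robot, y to its left, z up, the work surface at z = 0. Lengths are in m, angles in rad, forces in N, time in s.
With the tool pointing down it reaches from about 0.35 to 0.85 m from the base axis. Payload 8.1 kg.
Tool frame: the origin (TCP) lies midway between the tips of the shut fingers; the grasp point (between the pads) lies 19 mm behind it; z points along the fingers, y is the line along which they close (so a half turn about z gives the same grasp; the last joint's range is limited). The gripper opens to 93 mm and grips with 3 to 60 N. Pads are 15 mm wide; open, the fingers measure 128 mm over their backs; the gripper's body (75 mm by 188 mm) begins 65 mm behind the grasp point.
Start: joints at [1.082, 0.13, 1.488, -0, 1.523, -0.085], TCP at [0.236, 0.552, 0.219] pointing down, gripper open.
Joint ranges: [-2.96, 2.96], [-0.89, 2.26], [0.02, 2.5], [-1.34, 4.48], [0, 2.73], [-2.66, 2.66]. Speed limits (rad/s): [2.39, 2.39, 2.79, 3.14, 3.14, 3.14].

### API

Orientations are given as a rotation vector (axis times angle).
In Python, from plant import read_state, read_camera, get_calibration, close_job gives the robot as it stands.
- The arm moves only by the shell command python3 -m crank 'ROWS' [FORCE]. ROWS is JSON, a list that holds one entry, the list of rows, each a list of 7 numbers: the gripper's target within -1 to 1 (fully open at 1, half-way at 0, shut at -1), then the shift along the tool's x, y, z as a fraction of full scale, then the turn, a rotation vector about the tool's x, y, z as a fraction of full scale. In form: [[[grip, x, y, z, rx, ry, rz], ...]]. A call has exactly 5 rows; each row is the pose to reach, as a shift and turn from the pose commanded when the call began, along the tool's axes at that moment; what a row does not reach only later rows make up. Full scale, the value 1, is 0.5 m for a shift and 90 degrees for a turn. A row lasts 1/8 s, in which the tool goes at most 62.5 mm and 10.7 degrees, less where a joint would pass 70% of its speed; a pose out of reach is approached as far as the arm can. A call with a number of a shift or a turn outside -1 to 1 is refused whole. A call with a gripper value outside its range is refused whole. The fingers move at their own pace and stop on an object; FORCE is the grip in N (left out, the last holds). Time passes only in rows, so rows that repeat a pose let the fingers close, or fill a call up. It gives the time, the measured TCP pose, the force, the opening and the grip force at its end, in the units of the state.
- read_state(): the state, without advancing time (a new reading comes with each control period).
- read_camera(name): name is "side" or "top" or "wrist"; returns the picture (420x560x3 uint8, red, green, blue); there is no depth.
- get_calibration(name): a dict with "fx", "fy", "cx", "cy" (pixels), "eye" and "orientation" of the camera in the world; the wrist camera has in their place "mount" (4x4, takes a point from camera to tool coordinates, whose origin is the TCP and whose axes are the flange's). Camera axes: x right, y down, z forward; pixel columns grow to the right and rows downward; lengths in m; the calibration is good to about 2 mm. A picture is of the moment at which its call begins: read the wrist's pose just before it. get_calibration takes no time and is no camera call.
- close_job(): hands the job in; it is judged then, once.
The state is a dict: "t": time; "q": joint angles; "dq": joint speeds; "joint_torque": joint torques, N m; "tool_pos": TCP position; "orientation": TCP orientation; "force": force on the tool from outside, world axes, zero at the start; "wrist_torque": the same for the moment, N m; "opening": finger opening in m; "gripper_force": force on a finger pad.
Only numpy, scipy, OpenCV 4.12 (cv2) and the standard library are available. Lean on these libraries where they do the work, as an engineer would, in place of code of your own. Each camera call takes 0.05 s, during which the arm holds its last target. There are 200 camera calls.

### The job

Put the wooden-handled screwdriver away in the blue sloping tool stand: handle end uppermost, the blade lying in the small open fork lower down, and the handle pressed down into the upper clip, past its sprung jaw, until it sits fully home and the jaw has closed over it. Then let go, and leave the oil bottle, the jar and the tape roll where they are.

Things in the scene. Friction and masses are not known exactly. Their poses are not given: they have to be found in the camera images.
- driver: Screwdriver, loose, lying on the bench; 220 long, 0.13 kg. Brown wooden handle 29 dia and 86 long, steel blade 7 dia. Origin on its underside at mid length; its y axis runs along it, handle at +y: handle from y = +24 to +110, blade shaft from y = -90 to +24. The long axis lies at z = 14.5. Balance point y = +60
- driver_butt (a point): Point on the screwdriver's axis, inside the handle at y = +90 of the body, 20 mm from the butt end; this part goes into the upper clip
- driver_grip (a point): Point on the screwdriver's axis, inside the handle at y = +48 of the body, 62 mm from the butt end. Held here, between clip and lower fork, fingers up to 20 wide go clear beside the clip, and pressing down does not tip the blade out of the fork
- driver_shaft (a point): Point on the screwdriver's axis, in the blade shaft at y = -62 of the body; this part goes into the lower open fork
- panel: Sloping blue panel (255 x 90) of the fixed tool stand, tilted 30 deg: its x points up the slope (away from the robot), y across to the left, z square out of the panel. Origin on its face under the clip, 117 mm above the bench; panel from x = -215 to +40. A seated screwdriver's axis lies along x at z = 30, y = 0. Stand's base reaches from 187 to 31 before the origin; the top overhangs
- clip_seat (a point): Axis point of a seated handle in the upper clip: panel x 0, y 0, z 30. Clip is 16 wide along x (22 with hinge ears), saddle 15.5 high; fixed arm at -y up to z 38 with outward flare to z 52; jaw at +y with white roller (10 dia, centre at y 14, z 42.5) that overhangs the seat. The handle is pressed in along -z of the panel and the roller yields
- rest_seat (a point): Axis point of the seated blade in the lower open fork: panel x -152, y 0, z 30. Fork slot 14 wide, 10 thick along x, open outward with flared tips to z 47
- jaw (a joint): Sprung jaw of the clip, hinge along the slope at panel y 20, z 6. 0 = closed (stop), positive = swung outward to +y, rad. About 0.14 is needed to pass the handle; the spring shuts it again. Pressing on the handle needs about 10 N; held lightly, it may pivot a little in the fingers until the blade meets its fork
- oil_bottle: Black oil bottle with yellow label, 46 dia, 155 high, standing; origin under its centre. Bystander
- jar: Green glass jar with white lid, 66 dia, 90 high, standing; origin under its centre. Bystander
- tape: Black tape roll lying flat, 73 dia, 19 high; origin under its centre. Bystander

How it is judged:
By the outcome, as a careful person would: the job done as asked, in the order asked, and still so for the second after the job is handed in, with the robot touching nothing.
It also fails if it takes over 35 s, if anything falls off the work surface, if the arm or the gripper's body presses on something with over 40 N, if the wrist force passes 120 N, or if a joint passes its speed limit or range.

## Working session

There is one attempt and no reset: what is moved stays moved. The work goes in short steps, Python scripts to look and compute and a shell command to move; the robot and the scene stay as the last step left them, time stands still between calls to the robot, and variables do not carry over. Pictures are saved under pics/ and viewed, at most 10 in all, crops included, and the job is handed in when it is done.

```bash
mkdir -p pics; ls; python3 - <<'E'
from plant import *
import cv2,numpy as np
s=read_state();print(s)
for n in ("side","top"):
    im=read_camera(n);cv2.imwrite(f"pics/{n}0.png",im[:,:,::-1]);print(n,get_calibration(n))
print(get_calibration("wrist"))
E
```

```text
pics
{'t': 0.0, 'q': array([ 1.08160941e+00,  1.31115930e-01,  1.48924703e+00, -2.06032314e-05,
        1.52297842e+00, -8.53898469e-02]), 'dq': array([-0.00035718,  0.00010626,  0.00109602, -0.0008205 ,  0.00016401,
        0.00041622]), 'joint_torque': array([-5.01605064e-04, -5.59853446e+01, -4.91754091e+01,  7.66147440e-02,
        3.59088834e-02, -2.20625429e-04]), 'tool_pos': array([0.23547142, 0.55127017, 0.21763216]), 'orientation': array([-6.29885345e-01, -3.07731258e+00,  2.64307916e-03]), 'force': array([-0.37443699,  0.49976742, -0.00460621]), 'wrist_torque': array([-0.03693563,  0.03208083,  0.00663463]), 'gripper_force': 0.0, 'opening': 0.09304495332252768}
side {'fx': 462.82254215234724, 'fy': 462.82254215234724, 'cx': 278.10598388685895, 'cy': 210.65369190264954, 'eye': array([0.44279371, 1.2840491 , 0.62857404]), 'orientation': array([-0.04104577,  2.69688656, -1.56425719])}
top {'fx': 420.5264790437811, 'fy': 420.5264790437811, 'cx': 274.9451144423668, 'cy': 210.26392087444174, 'eye': array([0.39150946, 0.39467787, 0.93936959]), 'orientation': array([-2.17235499,  2.17818514, -0.14504715])}
{'fx': 294.41506893003555, 'fy': 294.41506893003555, 'cx': 280.3374286696407, 'cy': 211.06351975422572, 'mount': array([[-3.61506883e-04, -9.58333758e-01, -2.85650622e-01,
         7.89371102e-02],
       [ 9.99999933e-01, -3.32021569e-04, -1.51651628e-04,
         7.58004625e-04],
       [ 5.04907068e-05, -2.85650657e-01,  9.58333814e-01,
        -1.65467547e-01],
       [ 0.00000000e+00,  0.00000000e+00,  0.00000000e+00,
         1.00000000e+00]])}
```

View pics/side0.png

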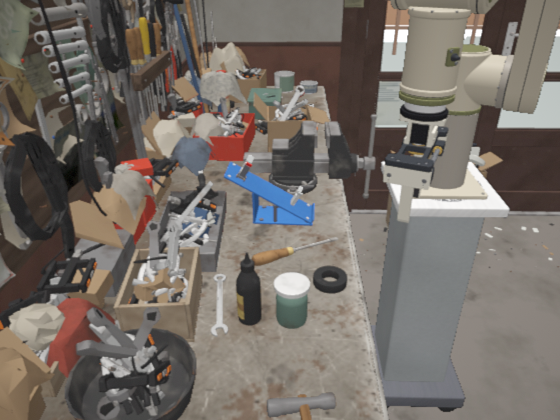

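View pics/top0.png

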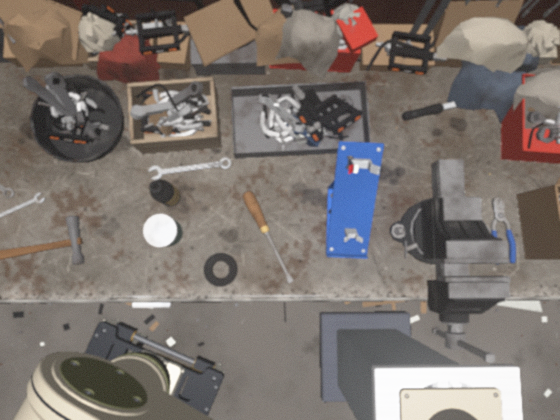

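The side view shows the stand at about (270,195) and the driver from (252,260) to (337,240). The top view shows the driver from its butt (248,195) to its tip (291,281). The clip is near (360,167) and the fork near (351,236).

```bash
python3 - <<'E'
import cv2
a=cv2.imread("pics/top0.png")[135:285,235:395]
cv2.imwrite("pics/topc.png",cv2.resize(a,None,fx=4,fy=4,interpolation=cv2.INTER_CUBIC))
a=cv2.imread("pics/side0.png")[150:275,215:345]
cv2.imwrite("pics/sidec.png",cv2.resize(a,None,fx=4.5,fy=4.5,interpolation=cv2.INTER_CUBIC))
E
```

```text
(no output)
```

View pics/topc.png

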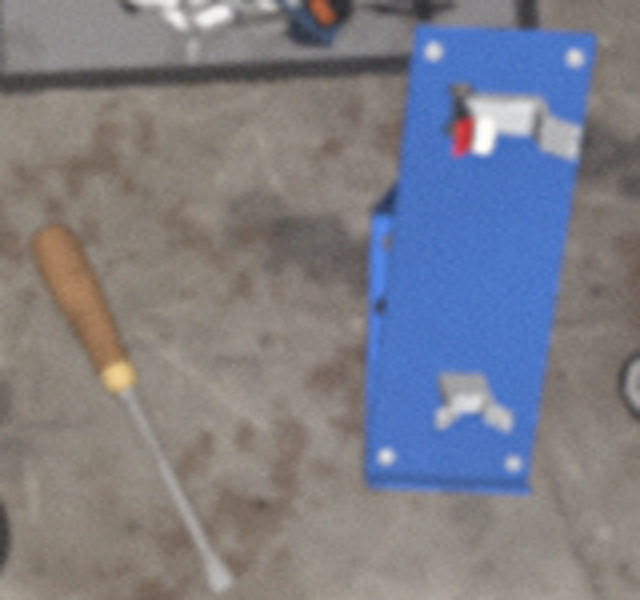

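View pics/sidec.png

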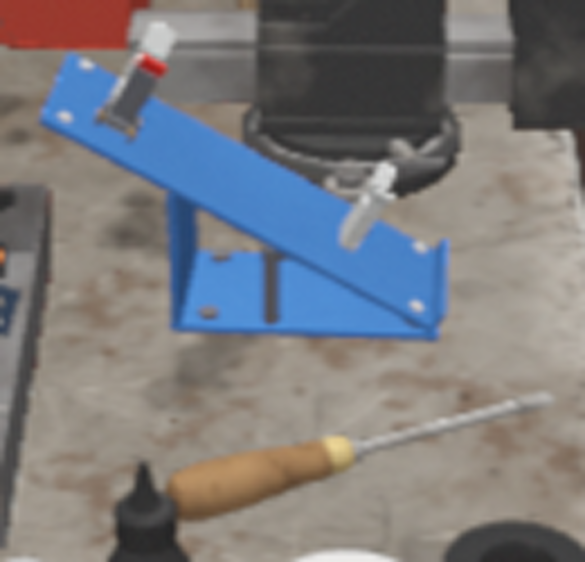

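The top crop shows the panel corners at (415,27), (596,36), (530,483) and (368,474). The driver butt is at (50,230) and the tip at (222,590). In the side crop the panel corners are at (69,54), (42,118), (434,328) and (446,242), with the driver from (171,497) to (550,398). The jaw (red and white) is on the +y side, as expected.

```bash
cat > h.py <<'E'
import numpy as np
from plant import *
from scipy.spatial.transform import Rotation as R
from scipy.optimize import least_squares
def proj(n,P):
    c=get_calibration(n);M=R.from_rotvec(c["orientation"]).as_matrix()
    p=(np.atleast_2d(P)-c["eye"])@M
    return p[:,:2]/p[:,2:]*[c["fx"],c["fy"]]+[c["cx"],c["cy"]]
def Rp(yaw): return (R.from_euler('z',yaw)*R.from_euler('y',-30,degrees=True)).as_matrix()
E
python3 - <<'E'
from h import *
up=lambda p,k,o:(np.array(p,float)+.5)/k-.5+o
T=lambda p:up(p,4,[235,135]); S=lambda p:up(p,4.5,[215,150])
C=np.array([[.04,.045,0],[.04,-.045,0],[-.215,-.045,0],[-.215,.045,0]])
pt=T([(415,27),(596,36),(530,483),(368,474)]); ps=S([(42,118),(69,54),(446,242),(434,328)])
def f(v,n=None):
    W=C@Rp(v[2]).T+[v[0],v[1],.117]
    a=(proj("top",W)-pt).ravel(); b=(proj("side",W)-ps).ravel()
    return a if n=="top" else b if n=="side" else np.r_[a,b]
for n in (None,"top","side"):
    r=least_squares(f,[.5,.2,0],args=(n,)); print(n,r.x.round(4),r.fun.round(1))
D=np.array([[0,.110,.0145],[0,-.110,.0145]])
dt=T([(50,230),(222,590)]); ds=S([(171,497),(550,398)])
def g(v,n=None):
    W=D@R.from_euler('z',v[2]).as_matrix().T+[v[0],v[1],0]
    a=(proj("top",W)-dt).ravel(); b=(proj("side",W)-ds).ravel()
    return a if n=="top" else b if n=="side" else np.r_[a,b]
for n in (None,"top","side"):
    r=least_squares(g,[.4,.4,-1.2],args=(n,)); print(n,r.x.round(4),r.fun.round(1))
E
```

```text
None [ 0.5804  0.2077 -0.0389] [-0.1 -0.2  0.2 -0.6 -0.   0.6 -0.1  1.5 -0.2 -0.6 -0.2 -1.  -1.7  1.8
  0.6 -0.4]
top [ 0.5809  0.2076 -0.0401] [-0.  -0.5  0.3 -0.9 -0.1  0.4 -0.2  1.2]
side [ 0.5794  0.2086 -0.0319] [ 0.3 -0.4 -0.  -0.8 -1.4  1.7  1.1 -0.4]
None [ 0.4358  0.3881 -1.1234] [-0.3 -0.2  0.2  0.1 -0.4 -0.2  0.5 -0.2]
top [ 0.4357  0.388  -1.1271] [-0.1 -0.2  0.1  0.2]
side [ 0.4358  0.3886 -1.1144] [-0.2  0.2  0.3 -0.3]
```

```bash
cat >> h.py <<'E'
DP=np.array([.4358,.3881]);DY=-1.1234
PO=np.array([.5805,.2077,.117]);PY=-.039
def driver_tool(h,y=.048):   # tool down, x opposite to driver y; h = TCP height
    d=np.array([-np.sin(DY),np.cos(DY),0]); x=-d; z=np.array([0,0,-1.])
    return np.r_[DP+y*d[:2],h], np.c_[x,np.cross(z,x),z]
def panel_tool(x,y,z):       # TCP at panel coords, tool z = -panel z
    M=Rp(PY); return PO+M@np.array([x,y,z]), np.c_[-M[:,0],M[:,1],-M[:,2]]
def delta(p,M,s=None):
    s=s or read_state(); R0=R.from_rotvec(s["orientation"])
    sh=R0.inv().apply(p-s["tool_pos"])/.5; rv=(R0.inv()*R.from_matrix(M)).as_rotvec()/(np.pi/2)
    print("row",np.r_[sh,rv].round(4),"mm",np.linalg.norm(p-s["tool_pos"])*1e3,"t",s["t"],"q",s["q"].round(2))
E
python3 -c "
from h import *
delta(*driver_tool(.218))"
```

```text
row [-5.599e-01 -7.050e-02 -6.000e-04 -1.000e-03 -5.000e-04 -5.419e-01] mm 282.16577769329086 t 0.1 q [ 1.08  0.13  1.49  0.    1.52 -0.09]
```

```bash
python3 -m crank '[[[1,-0.112,-0.014,0,0,0,-0.108],[1,-0.224,-0.028,0,0,0,-0.216],[1,-0.336,-0.042,0,0,0,-0.325],[1,-0.448,-0.056,0,0,0,-0.433],[1,-0.56,-0.0705,0,0,0,-0.542]]]' 25
python3 - <<'E'
from h import *
import cv2
delta(*driver_tool(.06))
s=read_state();im=read_camera("wrist");cv2.imwrite("pics/w1.png",im[:,:,::-1])
E
```

```text
t: 0.72
tool_pos: [0.4805, 0.4081, 0.2181]
orientation: [0.706, -3.061, 0.0]
force: [0.1, 0.4, -0.6]
opening: 0.0932
gripper_force: 0.0
row [ 0.0017  0.0027  0.3163 -0.     -0.0005  0.0038] mm 158.14780691657978 t 0.725 q [ 0.62  0.21  1.4   0.    1.53 -1.4 ]
```

View pics/w1.png

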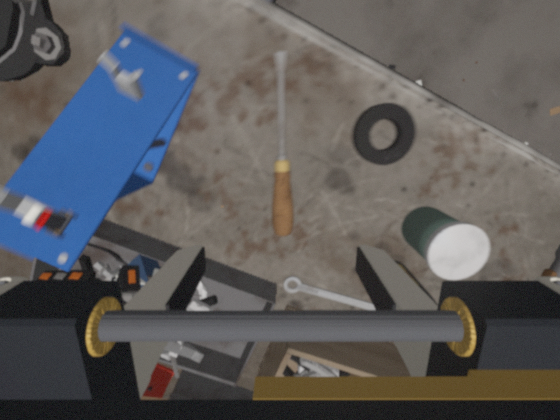

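The wrist view shows the driver nearly along the tool's x axis, with butt (284,235), ferrule (282,165) and tip (280,53), centred between the fingers.

```bash
python3 - <<'E'
from h import *
s=read_state();c=get_calibration("wrist");M=c["mount"]
R0=R.from_rotvec(s["orientation"]).as_matrix()
d=np.array([-np.sin(DY),np.cos(DY),0])
for y in(.11,.024,-.11):
    P=np.r_[DP,.0145]+y*d; t=R0.T@(P-s["tool_pos"]); k=M[:3,:3].T@(t-M[:3,3]); print(y,k[:2]/k[2]*c["fx"]+[c["cx"],c["cy"]])
E
python3 -m crank '[[[1,0.0005,0.0005,0.07,0,0,0.001],[1,0.001,0.001,0.14,0,0,0.002],[1,0.0015,0.002,0.21,0,0,0.003],[1,0.0017,0.0027,0.28,0,0,0.0038],[1,0.0017,0.0027,0.316,0,0,0.0038]]]'
python3 -c "
from h import *
delta(*driver_tool(.005))"
```

```text
0.11 [286.15872704 230.17327036]
0.024 [287.60477575 165.51719123]
-0.11 [290.28896324  45.50115161]
t: 1.4
tool_pos: [0.4764, 0.4092, 0.0577]
orientation: [0.687, -3.062, 0.002]
force: [0.1, 0.3, 0.4]
opening: 0.0924
gripper_force: 0.0
row [-0.0051 -0.0029  0.1054 -0.0004 -0.0026 -0.004 ] mm 52.78765805069066 t 1.4 q [ 0.63  0.33  1.55  0.    1.26 -1.38]
```

```bash
python3 - <<'E'
from h import *
import cv2
s=read_state();im=read_camera("wrist");cv2.imwrite("pics/w2.png",im[:,:,::-1])
print(s["dq"].round(3),s["tool_pos"])
c=get_calibration("wrist");M=c["mount"]
R0=R.from_rotvec(s["orientation"]).as_matrix()
d=np.array([-np.sin(DY),np.cos(DY),0])
for y in(.11,.024,-.11):
    P=np.r_[DP,.0145]+y*d; t=R0.T@(P-s["tool_pos"]); k=M[:3,:3].T@(t-M[:3,3]); print(y,k[:2]/k[2]*c["fx"]+[c["cx"],c["cy"]],k[2])
E
```

```text
[-0.002  0.136  0.057  0.    -0.234 -0.005] [0.47635237 0.40921229 0.05771622]
0.11 [279.18190544 306.02219866] 0.24063130920224596
0.024 [278.27805401 204.39549264] 0.21639623594518467
-0.11 [276.38095533  -8.90935411] 0.1786346101725543
```

View pics/w2.png

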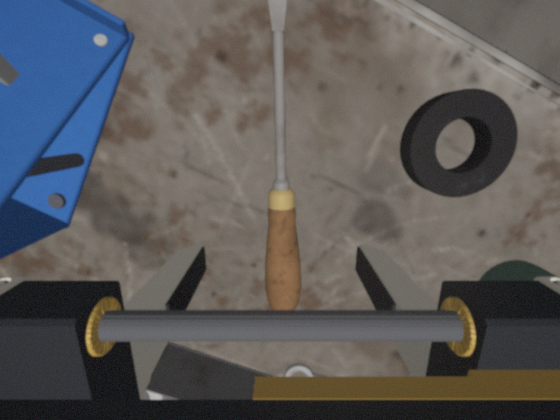

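The driver runs straight between the fingers, with the ferrule front at (282,188) and the handle centred at column 283. This agrees with the estimate to about 3 mm, so I'm descending.

```bash
python3 -m crank '[[[1,-0.003,0.002,0.03,0,-0.001,0],[1,-0.004,0.002,0.06,0,-0.002,0],[1,-0.005,0.002,0.085,0,-0.0026,0],[1,-0.005,0.002,0.1,0,-0.0026,0],[1,-0.005,0.002,0.104,0,-0.0026,0]]]' 30
python3 -m crank '[[[1,0,0,0,0,0,0],[-1,0,0,0,0,0,0],[-1,0,0,0,0,0,0],[-1,0,0,0,0,0,0],[-1,0,0,0,0,0,0]]]' 30
python3 -m crank '[[[-1,0,0,0,0,0,0],[-1,0,0,0,0,0,0],[-1,0,0,0,0,0,0],[-1,0,0,0,0,0,0],[-1,0,0,0,0,0,0]]]' 30
```

```text
t: 2.08
tool_pos: [0.4796, 0.4119, 0.008]
orientation: [-0.687, 3.062, 0.001]
force: [0.7, -0.1, -0.4]
opening: 0.0928
gripper_force: 0.0
t: 2.7
tool_pos: [0.4799, 0.4122, 0.0087]
orientation: [-0.687, 3.061, 0.001]
force: [-0.7, -0.0, 0.7]
opening: 0.0575
gripper_force: 0.0
t: 3.32
tool_pos: [0.4798, 0.4121, 0.0086]
orientation: [-0.687, 3.061, 0.001]
force: [0.5, 0.1, -0.5]
opening: 0.0281
gripper_force: 29.9
```

```bash
python3 -m crank '[[[-1,0,0,-0.08,0,0,0],[-1,0,0,-0.18,0,0,0],[-1,0,0,-0.28,0,0,0],[-1,0,0,-0.38,0,0,0],[-1,0,0,-0.44,0,0,0]]]' 30
python3 -c "
from h import *
p,M=panel_tool(-.04,0,.13-.0059);print(p);delta(p,M)"
```

```text
t: 3.95
tool_pos: [0.4797, 0.4123, 0.232]
orientation: [-0.687, 3.058, 0.004]
force: [0.1, 0.8, -1.0]
opening: 0.0283
gripper_force: 29.9
[0.48388251 0.21146999 0.20447375]
row [ 0.1645 -0.3667  0.0535  0.0816 -0.3223  0.2984] mm 202.71075540270525 t 3.95 q [ 0.63  0.21  1.38 -0.    1.55 -1.38]
```

```bash
python3 -m crank '[[[-1,0.033,-0.073,0.0,0.016,-0.064,0.06],[-1,0.066,-0.147,0.01,0.033,-0.129,0.12],[-1,0.1,-0.22,0.02,0.049,-0.193,0.18],[-1,0.132,-0.293,0.035,0.065,-0.258,0.24],[-1,0.1645,-0.3667,0.0535,0.0816,-0.3223,0.2984]]]' 30
python3 -m crank '[[[-1,0,0,0,0,0,0],[-1,0,0,0,0,0,0],[-1,0,0,0,0,0,0],[-1,0,0,0,0,0,0],[-1,0,0,0,0,0,0]]]' 30
python3 - <<'E'
from h import *
import cv2
p,M=panel_tool(-.04,0,.13-.0059);delta(p,M)
s=read_state();a=read_camera("wrist");b=read_camera("side");t=read_camera("top")
for n,i in (("w3",a),("s3",b),("t3",t)): cv2.imwrite(f"pics/{n}.png",i[:,:,::-1])
z=lambda i:cv2.resize(i,(400,300),interpolation=cv2.INTER_CUBIC)
cv2.imwrite("pics/m3.png",np.vstack([np.hstack([z(a),z(b[90:240,190:390])]),np.hstack([z(t[120:270,280:480]),z(a[0:150,180:380])])])[:,:,::-1])
E
```

```text
t: 4.58
tool_pos: [0.4831, 0.2097, 0.2015]
orientation: [0.055, 2.616, -0.016]
force: [-0.6, 0.2, -1.3]
opening: 0.0282
gripper_force: 29.9
t: 5.2
tool_pos: [0.4835, 0.2114, 0.2019]
orientation: [0.05, 2.62, -0.016]
force: [-0.0, 0.1, -0.8]
opening: 0.0282
gripper_force: 29.9
row [-0.0032  0.0003 -0.0041 -0.001  -0.0018  0.0009] mm 2.593948881496783 t 5.2 q [ 0.5  -0.51  2.17 -0.3   1.05 -0.94]
```

View pics/m3.png

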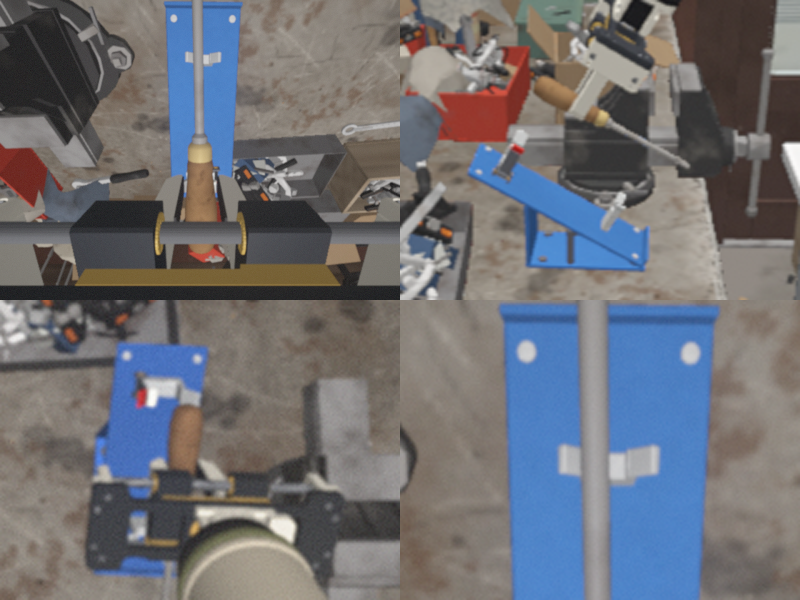

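The montage shows the driver held above the stand, parallel to the panel. The blade in the wrist view is at x≈595, against a fork centre of ≈608 in the lower-right crop. I'll measure this offset numerically from the panel's blue edges in the wrist image.

```bash
python3 - <<'E'
from h import *
import cv2
im=cv2.imread("pics/w3.png").astype(int); B,G,Rr=im[...,0],im[...,1],im[...,2]
blue=(B-Rr>60)
s=read_state();c=get_calibration("wrist");M=c["mount"];R0=R.from_rotvec(s["orientation"]).as_matrix()
def pr(P):
    t=(np.atleast_2d(P)-s["tool_pos"])@R0; k=(t-M[:3,3])@M[:3,:3]; return k[:,:2]/k[:,2:]*c["fx"]+[c["cx"],c["cy"]]
def panel(v,P): return pr(np.array(P)@Rp(v[2]).T+[v[0],v[1],.117])
rows=np.r_[14:66:6,96:200:8]; obs=[]
for r in rows:
    x=np.where(blue[r,200:360])[0]+200
    seg=np.where(~blue[r,x[0]:x[-1]+1])[0]+x[0]
    print(r,x[0],x[-1],"gap",seg[0] if len(seg) else None,seg[-1] if len(seg) else None,end=" | ")
    obs.append((x[0]-.5,x[-1]+.5))
obs=np.array(obs)
def edge(v,r,y):
    p=panel(v,[[-.2,y,0],[.0,y,0]]); return np.interp(r,p[:,1],p[:,0]) if p[0,1]<p[1,1] else np.nan
for rr in (slice(0,9),slice(0,16)):
    f=lambda v:np.array([[edge([PO[0],v[0],v[1]],r,-.045)-o[0],edge([PO[0],v[0],v[1]],r,.045)-o[1]] for r,o in zip(rows[rr],obs[rr])]).ravel()
    q=least_squares(f,[PO[1],PY],loss="soft_l1");print("\n",q.x.round(4),f(q.x).round(1))
print("pred corners",panel([*PO[:2],PY],[[-.215,-.045,0],[-.215,.045,0],[-.152,0,.03]]).round(1))
# blade predicted if on tool axis plane y=0, 6mm behind TCP
for xx in (.08,.11,.15):
    print("blade",pr(s["tool_pos"]+R0@np.array([xx,0,-.006])))
E
```

```text
14 232 336 gap 269 283 | 20 232 335 gap 241 283 | 26 233 335 gap 239 329 | 32 233 335 gap 269 283 | 38 233 334 gap 269 283 | 44 233 334 gap 270 284 | 50 233 334 gap 270 284 | 56 234 333 gap 270 284 | 62 234 333 gap 270 284 | 96 235 331 gap 271 284 | 104 235 331 gap 271 284 | 112 235 330 gap 271 284 | 120 236 330 gap 271 284 | 128 236 330 gap 272 284 | 136 236 329 gap 272 284 | 144 237 329 gap 272 284 | 152 237 328 gap 272 284 | 160 237 328 gap 272 285 | 168 237 327 gap 273 285 | 176 237 327 gap 273 285 | 184 238 327 gap 273 285 | 192 238 326 gap 269 289 | 
 [ 0.2064 -0.0618] [ 0.  -0.3  0.   0.7 -1.   0.7 -0.8  0.5 -0.7  1.2 -0.6  0.8 -0.4  0.4
 -1.3  1.  -1.2  0.6]

 [ 0.2087 -0.0475] [-0.1 -0.4 -0.1  0.6 -1.1  0.6 -0.9  0.5 -0.7  1.1 -0.5  0.8 -0.3  0.5
 -1.1  1.1 -0.9  0.8 -0.8  1.  -0.5  0.5 -0.2  1.1 -0.9  0.7 -0.7  0.2
 -0.4  0.8 -1.1  0.3]
pred corners [[227.7   7.9]
 [334.2   7.9]
 [280.8  83.9]]
blade [[279.56107313 121.58718818]]
blade [[279.49412036  57.30322339]]
blade [[279.39134511 -41.37529291]]
```

```bash
python3 -m crank '[[[-1,-0.003,0.005,0.02,0,0,0.011],[-1,-0.003,0.005,0.045,0,0,0.011],[-1,-0.003,0.005,0.08,0,0,0.011],[-1,-0.003,0.005,0.105,0,0,0.011],[-1,-0.003,0.005,0.125,0,0,0.011]]]' 30
python3 - <<'E'
from h import *
import cv2
s=read_state();print(Rp(PY).T@(s["tool_pos"]-PO),s["force"])
a=read_camera("wrist");b=read_camera("side");t=read_camera("top")
z=lambda i:cv2.resize(i,(400,300),interpolation=cv2.INTER_CUBIC)
cv2.imwrite("pics/w4.png",a[:,:,::-1])
cv2.imwrite("pics/m4.png",np.vstack([np.hstack([z(a[90:315,130:430]),z(b[120:232,210:360])]),np.hstack([z(t[135:247,300:450]),z(a[0:150,180:380])])])[:,:,::-1])
E
```

```text
t: 5.98
tool_pos: [0.5157, 0.2117, 0.1467]
orientation: [0.073, 2.621, -0.011]
force: [-0.6, 0.6, -1.7]
opening: 0.0284
gripper_force: 29.9
[-0.04139368  0.00147599  0.05821695] [-0.59104749  0.55020785 -1.68276367]
```

View pics/m4.png

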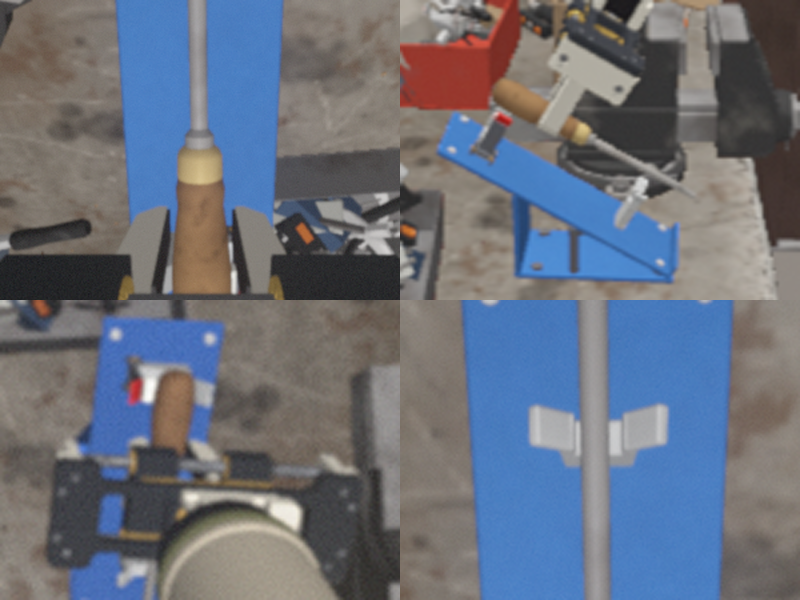

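The blade is centred in the fork: blade at x≈595, fork tips 529 to 668 (centre 598). The handle is above the clip opening at about (175,385) in the top view. Now I'll press slowly along the tool's z axis.

```bash
python3 -m crank '[[[-1,0,0.001,0.01,0,0,0],[-1,0,0.001,0.02,0,0,0],[-1,0,0.001,0.03,0,0,0],[-1,0,0.001,0.038,0,0,0],[-1,0,0.001,0.044,0,0,0]]]' 30
python3 -c "
from h import *
s=read_state();M=Rp(PY);print(M.T@(s['tool_pos']-PO),M.T@s['force'],s['wrist_torque'])"
```

```text
t: 6.75
tool_pos: [0.5273, 0.2113, 0.1301]
orientation: [0.074, 2.618, -0.012]
force: [-4.9, -7.7, 8.5]
opening: 0.0284
gripper_force: 30.1
[-0.03963724  0.00153519  0.03799638] [ 0.24618467 -7.86147552  9.65874063] [-1.02639458  0.43299796 -0.83179802]
```

```bash
python3 -m crank '[[[-1,0,0,0.007,0,0,0],[-1,0,0,0.014,0,0,0],[-1,0,0,0.02,0,0,0],[-1,0,0,0.024,0,0,0],[-1,0,0,0.027,0,0,0]]]' 30
python3 -c "
from h import *
s=read_state();M=Rp(PY);print(M.T@(s['tool_pos']-PO),M.T@s['force'],s['wrist_torque'])"
```

```text
t: 7.38
tool_pos: [0.5337, 0.2115, 0.1176]
orientation: [0.073, 2.619, -0.011]
force: [0.4, -3.4, 0.9]
opening: 0.0283
gripper_force: 30.0
[-0.04035248  0.00201586  0.02394348] [ 0.91106328 -3.35430236  0.49033722] [-0.42364158  0.2024913  -0.34686317]
```

```bash
python3 -m crank '[[[-1,0,0,0.002,0,0,0],[-1,0,0,0.004,0,0,0],[-1,0,0,0.006,0,0,0],[-1,0,0,0.006,0,0,0],[-1,0,0,0.006,0,0,0]]]' 30
python3 -c "
from h import *
s=read_state();M=Rp(PY);print(M.T@(s['tool_pos']-PO),M.T@s['force'],s['wrist_torque'])"
```

```text
t: 8.0
tool_pos: [0.5343, 0.2116, 0.1154]
orientation: [0.073, 2.62, -0.011]
force: [-17.9, -7.8, 17.0]
opening: 0.0282
gripper_force: 30.0
[-0.04094087  0.00210733  0.02179072] [-6.75988707 -8.50338914 23.54970398] [-1.10948498  1.55580684 -0.78723425]
```

The handle snapped in and bottomed on the saddle at 24 N. Next I'll release and retreat along the panel normal.

```bash
python3 -m crank '[[[-1,0,0,-0.003,0,0,0],[-1,0,0,-0.004,0,0,0],[0,0,0,-0.004,0,0,0],[0,0,0,-0.004,0,0,0],[0,0,0,-0.004,0,0,0]]]' 30
python3 -m crank '[[[0,0,0,-0.01,0,0,0],[0,0,0,-0.04,0,0,0],[0,0,0,-0.1,0,0,0],[0,0,0,-0.17,0,0,0],[0,0,0,-0.24,0,0,0]]]' 30
python3 -m crank '[[[0,0,0,-0.05,0,0,0],[0,0,0,-0.1,0,0,0],[0,0,0,-0.1,0,0,0],[0,0,0,-0.1,0,0,0],[0,0,0,-0.1,0,0,0]]]' 30
python3 - <<'E'
from h import *
import cv2
a=read_camera("wrist");b=read_camera("side");t=read_camera("top")
z=lambda i:cv2.resize(i,(400,300),interpolation=cv2.INTER_CUBIC)
cv2.imwrite("pics/m5.png",np.vstack([np.hstack([z(a),z(b[120:232,210:360])]),np.hstack([z(t[135:247,300:450]),z(t[120:300,120:360])])])[:,:,::-1])
E
```

```text
t: 8.62
tool_pos: [0.5338, 0.212, 0.1165]
orientation: [0.073, 2.62, -0.01]
force: [-0.3, 0.5, -0.0]
opening: 0.0462
gripper_force: 0.0
t: 9.25
tool_pos: [0.4734, 0.2143, 0.2217]
orientation: [0.073, 2.62, -0.01]
force: [0.1, -0.8, 0.3]
opening: 0.0463
gripper_force: 0.0
t: 9.88
tool_pos: [0.449, 0.215, 0.2622]
orientation: [0.073, 2.622, -0.012]
force: [0.3, 0.6, -1.0]
opening: 0.0465
gripper_force: 0.0
```

View pics/m5.png

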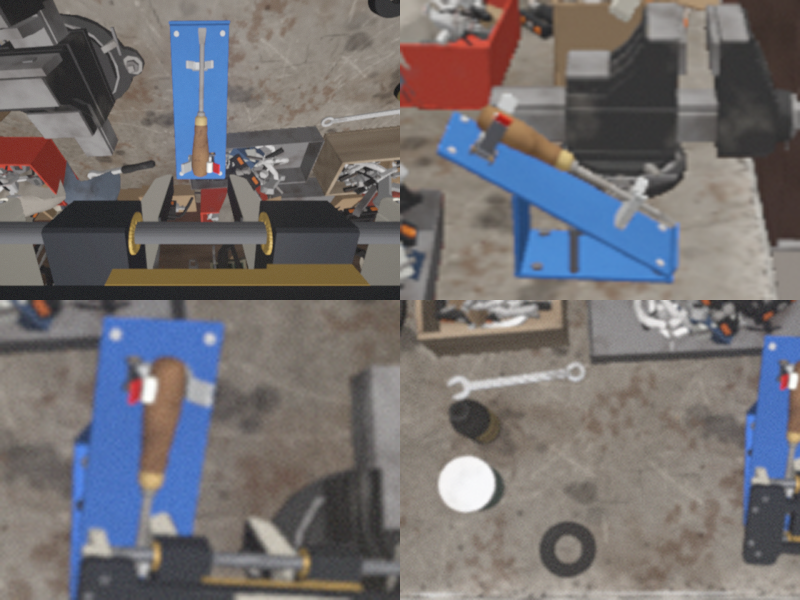

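The driver sits in the stand: the white roller is closed over the handle at (150,388), and the blade is in the fork at (200,65) in the wrist view. The bystanders have not moved and the robot is clear of the stand.

```bash
python3 -c "
from plant import *
print(close_job())"
```

```text
the job is handed in; nothing more can be done
None
```

The screwdriver is in the stand, blade in the lower fork and handle pressed home with the jaw closed over it; the gripper has let go, the bottle, jar and tape are where they were, and I handed the job in at about 10 s.

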